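# Stand the folded eye-test screen on its prop leg and hold it

### The arm

A 6-joint arm with a two-finger parallel gripper is mounted at the origin on the work surface. World frame = base frame: x ahead of the robot, y to its left, z up, the work surface at z = 0. Lengths are in m, angles in rad, forces in N, time in s.
With the tool pointing down it reaches from about 0.35 to 1 m from the base axis. Payload 7.1 kg.
Tool frame: the origin (TCP) lies on the centre line of the jaws, within the pads' length; the fingertips stand 22 mm ahead of it and the grasp point (between the pads) lies 3 mm ahead of it (arm.nose_length is the z of the fingertips in the tool frame, in m); z points along the fingers, y is the direction in which the jaws open and shut (so a half turn about z gives the same grasp; the last joint's range is limited). The gripper opens to 85 mm and grips with 20 to 120 N. Pads are 22 mm wide; open, the fingers measure 114 mm over their backs; the gripper's body (76 mm by 85 mm) begins 54 mm behind the grasp point. The pads swing forward as they close: fully open they stand 13 mm farther back than shut.
Start: joints at [1.09, 0.423, 1.63, -0, 1.089, -0.019], TCP at [0.278, 0.56, 0.253] pointing down, gripper open.
Joint ranges: [-3, 3], [-0.9, 2.11], [0.09, 2.58], [-1.31, 4.45], [0.11, 2.69], [-2.54, 2.54]. Speed limits (rad/s): [2.39, 2.39, 3.01, 3.14, 3.14, 3.14].

### API

Orientations are given as [roll, pitch, yaw] about the fixed x, y, z axes, in that order (R = Rz(yaw) Ry(pitch) Rx(roll)).
In Python, from plant import read_state, cams, arm gives the robot as it stands.
- The arm moves only by the tool drive_tool, never from a script. Its argument "series" is a list of rows, each a list of 7 numbers: the finger opening in mm, from 0 to 85.4, then the shift along the tool's x, y, z in mm, then the turn, a rotation vector about the tool's x, y, z in rad. A call has 1 to 5 rows; each row shifts and turns the commanded pose from where the row before left it, along the tool's axes as they then stand; what a row does not reach is not made up. A row lasts 1/10 s, in which the tool goes at most 50 mm and 8.59 degrees, less where a joint would pass 70% of its speed; a pose out of reach is approached as far as the arm can. A call with a gripper value outside its range is refused whole. The fingers move at their own pace and stop on an object; "newtons" is the grip in N (left out, the last holds). Time passes only in rows, so rows that do not move let the fingers close. It gives the time, the measured TCP pose, the force and the opening at its end, in the units of the state.
- read_state(): the state, without advancing time (a new reading comes with each control period).
- cams.grab_frame(name): name is "side" or "top" or "wrist"; returns (picture, depth): 384x512x3 uint8, red, green, blue; 384x512 float32, m along the optical axis (not along the pixel's ray), 0 where there is no reading.
- cams.calibration(name): a dict with "vertical_fov" (degrees; the focal length in pixels is half the picture's height over the tangent of half this angle, whatever the lens; pixels are square), "cx", "cy" (the principal point, pixels), "T" (4x4, takes a point from camera to world coordinates); the wrist camera has in their place "T_tool_cam" (4x4, takes a point from camera to tool coordinates, whose origin is the TCP and whose axes are the flange's). Camera axes: x right, y down, z forward; pixel columns grow to the right and rows downward; lengths in m; the calibration is good to about 2 mm. The wrist camera is an equidistant fisheye: a pixel r from the principal point sees the ray r / f radians off the axis. A picture is of the moment at which its call begins: read the wrist's pose just before it. calibration takes no time and is no camera call.
- arm.job_done(): hands the job in, once; it reports no verdict.
The state is a dict: "time": time; "joints": joint angles; "joint_vel": joint speeds; "joint_efforts": joint torques, N m; "eef_pos": TCP position; "orientation": TCP orientation; "contact_force": force on the tool from outside, world axes, zero at the start; "ft_torque": the same for the moment, N m; "opening": opening from 0.0 (shut) to 1.0 (fully open).
Only numpy, scipy, OpenCV 4.12 (cv2) and the standard library are available. Lean on these libraries where they do the work, as an engineer would, in place of code of your own. Each camera call takes 0.05 s, during which the arm holds its last target. There are 200 camera calls.

### The job

The folding eye-test screen lies face down on its foot plate. Flip its prop leg up and over until it has gone all the way to its stop, then raise the screen by its carrying handle until it stands upright on that leg, and finish still holding the handle, because the screen is front-heavy and tips onto its face when let go. Do not let the screen drop or go over backwards, and leave the other things on the table where they are.

Things in the scene. Friction and masses are not known exactly. Their poses are not given: they have to be found in the camera images.
- stand: grey steel foot plate, 220 x 280 x 10 mm, fixed to the table; it carries everything else of the folding screen. Origin on the table directly under the middle of the screen's hinge; its x runs along the hinge, the folded screen lies towards its +y, and the leg comes to stand on the plate on the -y side, 80 mm from the hinge, against a 9 mm high rubber ridge. z up
- hinge (a point): middle of the screen's hinge axis, 44 mm above the table; the axis runs along the stand's x and does not move
- screen (a joint): angle of the screen on its hinge, rad: 0 = folded, face down on rubber buffers (the start); 1.57 = upright, face to the stand's +y. With the leg over, its foot meets the plate at 1.57 and stops the screen there; without the leg it goes over backwards to 1.9. The hinge is nearly free: let go, the screen falls on its face, even from upright. Screen, leg and handle weigh 0.75 to 1 kg
- screen_back (a point): middle of the screen's back. The screen is 290 mm wide, 190 mm tall and 26 mm thick, white with a grey back; it spans 15 to 205 mm from the hinge. Folded, its back is up, 44 mm above the table
- handle: steel carrying handle on the screen's top edge: a bar 12 mm in diameter, about 100 mm long and parallel to the hinge, on two arms that stand 120 mm apart; the gap between bar and screen edge is 46 mm. It is rigidly fixed to the screen. Its origin lies on the hinge; for the bar use handle_mid
- handle_mid (a point): centre of the handle's bar, 257 mm from the hinge; 38 mm above the table with the screen folded, 301 mm with the screen upright. It turns with the screen
- leg (a joint): angle of the prop leg on the screen's back, rad: 0 = stowed flat along the back, foot towards the handle (the start); 1.57 = square off the back; 2.618 = fully over, at its stop. It has no spring: its own weight (80 g) holds it at either end. With the screen folded, dead centre is at 1.57: short of it the leg falls back, past it it falls over to the stop. About 1 N at the foot moves it
- leg_pivot (a point): pivot of the prop leg in its bracket on the middle of the screen's back, 80 mm up the screen from the hinge and 20 mm off the back; 64 mm above the table with the screen folded. Its axis is parallel to the hinge
- leg_foot (a point): centre of the leg's foot, a black rubber roller 20 mm in diameter and 26 mm long, lying parallel to the hinge on the end of the 14 mm wide, 7 mm thick aluminium leg, 120 mm from the pivot. Stowed, its centre is 20 mm above the screen's back (10 mm gap under it), 64 mm above the table
- wipes_jar: bystander: blue jar with a toothed lid, 96 mm in diameter, 90 mm tall; origin under its middle
- paper_cup: bystander: open pale paper cup, 74 mm across, 90 mm tall; origin under its middle
- eye_model: bystander: model eyeball, 80 mm in diameter, on a black foot, 104 mm tall; origin under its middle
- drops: bystander: small white drop bottle, 28 mm in diameter, 62 mm tall, beside the plate's +x edge, on the leg side; origin under its middle
- pen_torch: bystander: pen torch, 110 mm long, 15 mm thick, lying behind the plate (its -y side); origin under its middle
- occluder: bystander: black eye-cover paddle lying flat beyond the handle, disc 60 mm in diameter, handle 120 mm long towards its -x, 6 mm thick; origin under the disc
- magnifier: bystander: hand magnifier lying flat, ring 82 mm across, 16 mm thick handle 100 mm long towards its -x; origin under the ring's middle

How it is judged:
By the outcome, as a careful person would: the job done as asked, in the order asked, and still so for the second after the job is handed in, while the arm keeps its last pose, push and grip.
It also fails if it takes over 59 s, if anything falls off the work surface, if the arm or the gripper's body presses on something with over 40 N, if the wrist force passes 120 N, or if a joint passes its speed limit or range.

## Working session

There is one attempt and no reset: what is moved stays moved. The work goes in short steps, Python scripts to look and compute and a tool call to move; the robot and the scene stay as the last step left them, time stands still between calls to the robot, and variables do not carry over. Pictures are saved under pics/ and viewed, about 8 in all and at most 12, crops included, and the job is handed in when it is done.

Besides the shell and the picture viewer there is one more tool, called as name(argument=value, ...) on one line, values as JSON. drive_tool: Moves the arm, as the interface text tells. Its arguments: {"type":"object","properties":{"series":{"type":"array","items":{"type":"array","items":{"type":"number"}}},"newtons":{"type":"number"}},"required":["series"]}

```bash
ls; mkdir -p pics; cat > h.py <<'E'
import numpy as np, cv2
from plant import read_state, cams, arm
def save(n,f):
    p,d=cams.grab_frame(n); cv2.imwrite(f'pics/{f}.png',cv2.cvtColor(p,cv2.COLOR_RGB2BGR)); np.save(f'pics/{f}.npy',d); return p,d
def pts(n,d):
    c=cams.calibration(n); f=192/np.tan(np.radians(c['vertical_fov'])/2)
    v,u=np.mgrid[0:384,0:512]; P=np.stack([(u-c['cx'])/f*d,(v-c['cy'])/f*d,d,np.ones_like(d)],-1)
    return (P@np.array(c['T']).T)[...,:3]
E
python3 - <<'E'
from h import *
for n in('top','side'):
    save(n,n+'0'); c=cams.calibration(n); print(n,c['vertical_fov'],np.round(c['T'],2).tolist())
a=cv2.imread('pics/top0.png');b=cv2.imread('pics/side0.png')
cv2.imwrite('pics/both0.png',np.hstack([a,b])[:, :]) 
print(read_state(), arm.nose_length)
E
```

```text
pics
top 55.68882752558224 [[0.03, -1.0, 0.09, 0.45], [-1.0, -0.03, -0.01, 0.01], [0.01, -0.09, -1.0, 1.34], [0.0, 0.0, 0.0, 1.0]]
side 47.63452618872949 [[0.88, -0.25, 0.41, -0.04], [-0.48, -0.43, 0.76, -1.14], [-0.02, -0.86, -0.5, 0.81], [0.0, 0.0, 0.0, 1.0]]
{'time': 0.1, 'joints': array([ 1.09004282e+00,  4.23770718e-01,  1.63059647e+00,  4.64947670e-05,
        1.08860141e+00, -1.89939964e-02]), 'joint_vel': array([ 0.00053658, -0.00067228, -0.00226996,  0.00071015,  0.00126387,
        0.00025944]), 'joint_efforts': array([-3.86404481e-04, -5.58420146e+01, -2.82440972e+01, -2.99386807e-05,
        2.99290390e-03,  1.01969735e-05]), 'eef_pos': array([0.27820545, 0.55915861, 0.25262619]), 'orientation': array([-3.14021774e+00, -6.72893891e-05,  2.67981151e+00]), 'contact_force': array([-0.32953897, -0.03239571, -0.06637754]), 'ft_torque': array([ 0.03969555,  0.01479112, -0.00722474]), 'opening': 0.9994321865178883} 0.022
```

View pics/top0.png

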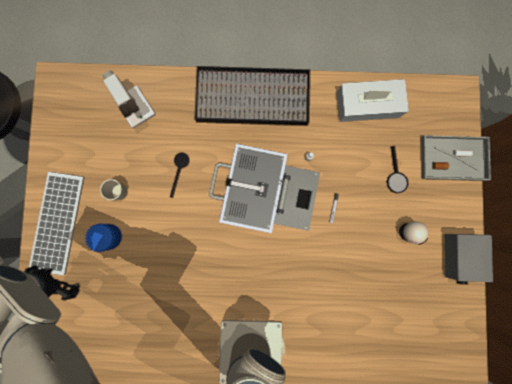

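View pics/side0.png

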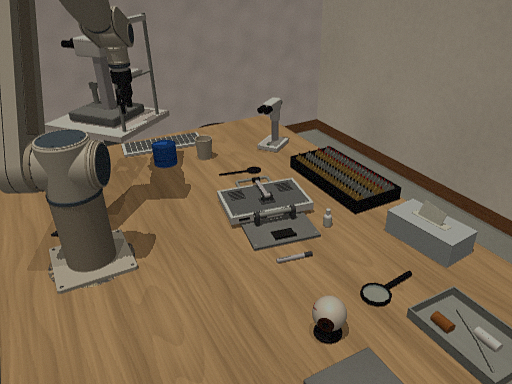

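The top view shows the folded screen around (255,188), its handle at (218,181) toward world +y, and the plate's leg side at (300,195). I'll enlarge the stand and measure it.

```bash
python3 - <<'E'
from h import *
a=cv2.imread('pics/top0.png');d=np.load('pics/top0.npy');P=pts('top',d)
b=cv2.imread('pics/side0.png')
cv2.imwrite('pics/crop0.png',np.vstack([cv2.resize(a[140:240,200:330],None,fx=5,fy=5,interpolation=cv2.INTER_CUBIC)[:500,:650]]))
def q(m,n):
    ys,xs=np.nonzero(m); p=P[ys,xs][:,:2].astype(np.float32); r=cv2.minAreaRect(p); print(n,len(p),np.round(r[0],4),np.round(r[1],4),round(r[2],2),'med',np.round(np.median(P[ys,xs],0),4)); return r
roi=np.zeros(d.shape,bool);roi[135:245,200:330]=1
z=P[...,2]
q(roi&(z>.036)&(z<.052),'screen back+');q(roi&(z>.004)&(z<.018),'plate')
m=(roi&(z>.036)&(z<.052)).astype(np.uint8); m=cv2.morphologyEx(m,cv2.MORPH_OPEN,np.ones((13,13)))
q(m>0,'screen opened')
q(roi&(z>.054)&(z<.085),'leg')
for y in (184,186,188,190): print(y,[(x,*np.round(P[y,x]*1000).astype(int)) for x in range(206,292,4)])
E
```

```text
screen back+ 4371 [ 0.5908 -0.0117] [0.3412 0.3093] 80.07 med [0.5789 0.008  0.0446]
plate 2392 [ 0.5852 -0.0336] [0.4059 0.482 ] 1.67 med [ 0.5576 -0.1515  0.009 ]
screen opened 3068 [0.5843 0.0078] [0.1904 0.2893] 80.35 med [0.5741 0.0028 0.0448]
leg 273 [ 0.5821 -0.0717] [0.1703 0.3292] 18.73 med [0.5902 0.0056 0.0674]
184 [(206, np.int64(597), np.int64(184), np.int64(2)), (210, np.int64(597), np.int64(169), np.int64(1)), (214, np.int64(593), np.int64(150), np.int64(43)), (218, np.int64(599), np.int64(140), np.int64(-2)), (222, np.int64(599), np.int64(124), np.int64(3)), (226, np.int64(592), np.int64(104), np.int64(72)), (230, np.int64(592), np.int64(90), np.int64(71)), (234, np.int64(592), np.int64(76), np.int64(73)), (238, np.int64(593), np.int64(62), np.int64(66)), (242, np.int64(594), np.int64(48), np.int64(66)), (246, np.int64(594), np.int64(34), np.int64(64)), (250, np.int64(597), np.int64(20), np.int64(48)), (254, np.int64(597), np.int64(6), np.int64(48)), (258, np.int64(598), np.int64(-8), np.int64(44)), (262, np.int64(595), np.int64(-22), np.int64(70)), (266, np.int64(599
[... 2986 characters left out ...]
.int64(574), np.int64(63), np.int64(43)), (242, np.int64(574), np.int64(48), np.int64(46)), (246, np.int64(575), np.int64(34), np.int64(42)), (250, np.int64(576), np.int64(20), np.int64(41)), (254, np.int64(576), np.int64(5), np.int64(42)), (258, np.int64(575), np.int64(-9), np.int64(61)), (262, np.int64(575), np.int64(-23), np.int64(66)), (266, np.int64(577), np.int64(-38), np.int64(46)), (270, np.int64(577), np.int64(-52), np.int64(45)), (274, np.int64(577), np.int64(-66), np.int64(49)), (278, np.int64(578), np.int64(-81), np.int64(43)), (282, np.int64(579), np.int64(-95), np.int64(44)), (286, np.int64(579), np.int64(-109), np.int64(51)), (290, np.int64(582), np.int64(-127), np.int64(16))]
```

View pics/crop0.png

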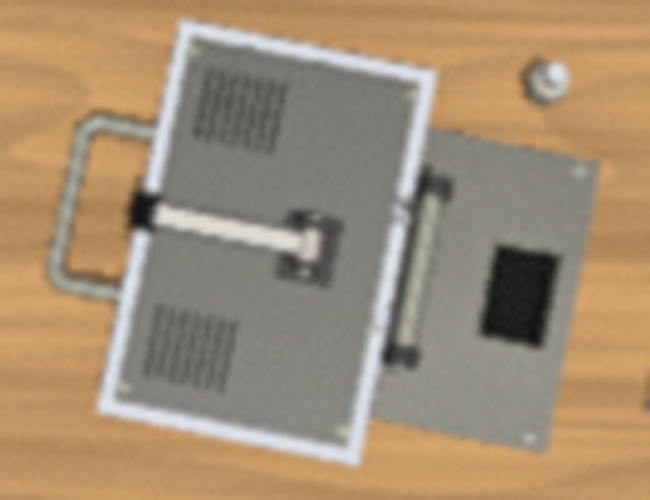

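Screen rectangle measures 190 x 289 mm, as specified, so I trust the derived frame: hinge about (0.566,-0.101), stand y = (0.168,0.986). I'll work out the approach moves to the foot.

```bash
cat >> h.py <<'E'
from scipy.spatial.transform import Rotation as R
V=np.array([.1676,.9859,0]); X=np.array([.9859,-.1676,0]); Z=np.array([0,0,1.]); H=np.array([.5659,-.1007,.044])
def S(x,y,z): return H*[1,1,0]+x*X+y*V+z*Z      # stand -> world
def ori(yaw,tilt=0): # tilt: turn about stand x
    return R.from_rotvec(tilt*X)*R.from_euler('xyz',[np.pi,0,yaw])
YL,YH=1.402,2.973
def rows(way,start=None):
    """way: list of (pos of grasp point, R); prints tool-frame rows; grasp point 3 mm ahead of TCP"""
    s=read_state()
    p,r=start or (s['eef_pos'],R.from_euler('xyz',s['orientation']))
    for g,r2 in way:
        t=np.array(g)-.003*r2.as_matrix()[:,2]
        sh=np.round(r.inv().apply(t-p)*1000,0); w=np.round((r.inv()*r2).as_rotvec(),2)
        print(sh.tolist(),w.tolist()); p=p+r.apply(sh/1000); r=r*R.from_rotvec(w)
    return p,r
def lin(p0,r0,p1,r1,n):
    w=(r0.inv()*r1).as_rotvec()
    return [(p0+(p1-p0)*k/n,r0*R.from_rotvec(w*k/n)) for k in range(1,n+1)]
E
python3 - <<'E'
from h import *
s=read_state(); r=R.from_euler('xyz',s['orientation'])
a=lin(s['eef_pos'],r,S(0,.2,.17),ori(YL),12)
rows(a)
E
```

```text
[-41.0, -23.0, 4.0] [-0.0, 0.0, 0.11]
[-43.0, -17.0, 7.0] [-0.0, 0.0, 0.1]
[-45.0, -14.0, 7.0] [-0.0, 0.0, 0.11]
[-47.0, -8.0, 7.0] [-0.0, 0.0, 0.11]
[-46.0, -4.0, 7.0] [-0.0, 0.0, 0.1]
[-47.0, 2.0, 6.0] [-0.0, 0.0, 0.11]
[-47.0, 6.0, 7.0] [-0.0, 0.0, 0.11]
[-45.0, 12.0, 7.0] [-0.0, 0.0, 0.1]
[-45.0, 16.0, 7.0] [-0.0, 0.0, 0.11]
[-42.0, 20.0, 7.0] [-0.0, 0.0, 0.1]
[-39.0, 25.0, 7.0] [-0.0, 0.0, 0.11]
[-37.0, 29.0, 7.0] [-0.0, 0.0, 0.11]
```

drive_tool(series=[[60,-41,-23,0,0,0,0.11],[60,-43,-17,0,0,0,0.1],[60,-45,-14,0,0,0,0.11],[60,-47,-8,0,0,0,0.11],[60,-46,-4,7,0,0,0.1]], newtons=20)

```text
time: 0.6
eef_pos: [0.413, 0.3657, 0.2468]
orientation: [3.14, -0.0, 2.146]
contact_force: [1.1, 0.8, 0.6]
opening: 0.704
```

drive_tool(series=[[60,-47,2,10,0,0,0.11],[60,-47,6,10,0,0,0.11],[60,-45,12,10,0,0,0.1],[60,-45,16,10,0,0,0.11],[60,-42,20,10,0,0,0.1]])

```text
time: 1.1
eef_pos: [0.5467, 0.1719, 0.1957]
orientation: [-3.141, 0.0, 1.615]
contact_force: [1.7, 0.3, 0.3]
opening: 0.702
```

drive_tool(series=[[60,-39,25,10,0,0,0.11],[60,-37,29,10,0,0,0.11],[60,0,0,0,0,0,0],[60,0,0,0,0,0,0]])

```text
time: 1.5
eef_pos: [0.5993, 0.0962, 0.1755]
orientation: [-3.14, 0.0, 1.398]
contact_force: [-0.3, -0.1, -0.5]
opening: 0.701
```

```bash
python3 - <<'E'
from h import *
s=read_state(); p,d=save('wrist','w1'); c=cams.calibration('wrist'); T=np.array(c['T_tool_cam'])
f=192/np.tan(np.radians(c['vertical_fov'])/2); print(f,c['cx'],c['cy'],T.round(3).tolist())
# project expected stand points
r=R.from_euler('xyz',s['orientation'])
im=cv2.imread('pics/w1.png')
for q in [S(0,.2,.064),S(0,.08,.064),S(0,.257,.038),S(.145,.205,.044),S(-.145,.205,.044)]:
    t=r.inv().apply(q-s['eef_pos']); k=T[:3,:3].T@(t-T[:3,3]); th=np.arctan2(np.hypot(k[0],k[1]),k[2]); ph=np.arctan2(k[1],k[0])
    u=c['cx']+f*th*np.cos(ph);v=c['cy']+f*th*np.sin(ph); print(u.round(1),v.round(1)); cv2.drawMarker(im,(int(round(u)),int(round(v))),(0,0,255),0,8)
cv2.imwrite('pics/w1m.png',cv2.resize(im,(800,600)))
E
```

```text
297.3186396354542 257.9219085806687 192.07190238016224 [[-0.001, -0.954, -0.298, 0.077], [1.0, -0.001, -0.001, 0.001], [0.001, -0.298, 0.954, -0.12], [0.0, 0.0, 0.0, 1.0]]
257.6 196.7
258.3 311.1
257.3 124.3
408.5 184.2
107.4 185.5
```

View pics/w1m.png

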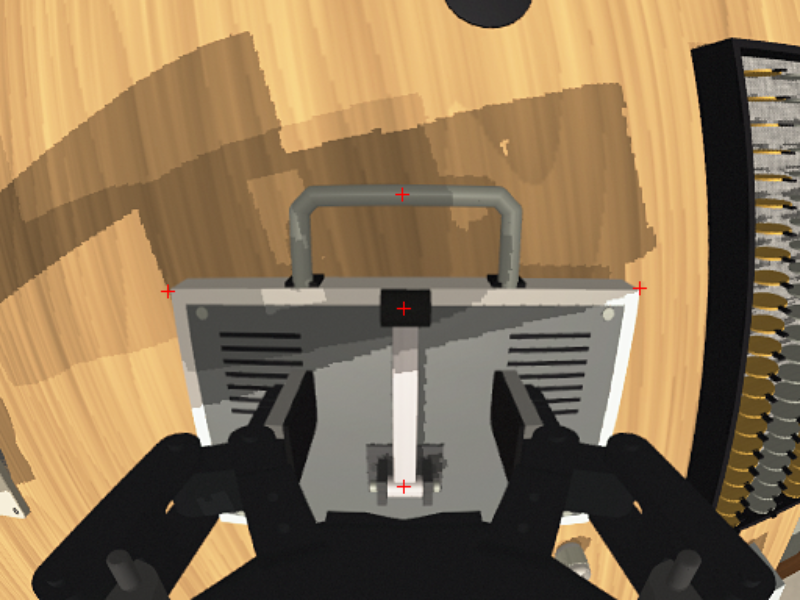

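The projected points fall on the roller (258,197), the handle bar and the corners within 1–2 px, so the frame is confirmed. I'll descend on the foot and grip it.

drive_tool(series=[[50,0,0,40,0,0,0],[50,0,0,35,0,0,0],[50,0,0,20,0,0,0],[50,0,0,7,0,0,0],[50,0,0,0,0,0,0]])

```text
time: 2.05
eef_pos: [0.5986, 0.0984, 0.0739]
orientation: [-3.14, 0.0, 1.402]
contact_force: [-0.5, 0.3, 0.1]
opening: 0.582
```

drive_tool(series=[[15,0,0,0,0,0,0],[15,0,0,0,0,0,0],[15,0,0,0,0,0,0],[15,0,0,0,0,0,0],[15,0,0,0,0,0,0]], newtons=25)

```text
time: 2.55
eef_pos: [0.6004, 0.0978, 0.0757]
orientation: [3.139, -0.001, 1.4]
contact_force: [0.9, 4.0, 7.2]
opening: 0.292
```

```bash
python3 - <<'E'
from h import *
s=read_state(); print(s['eef_pos'],s['orientation'],s['contact_force'],s['opening']*85.4)
r=R.from_euler('xyz',s['orientation']); g=s['eef_pos']+.003*r.as_matrix()[:,2]
o=g-S(0,.2,.064)      # offset of grasp point from foot, kept in world, tool vertical
print(o)
way=[]
for th in np.arange(.1,2.01,.1):
    way.append((S(0,.08+.12*np.cos(th),.064+.12*np.sin(th))+o,r))
rows(way)
E
```

```text
[0.60041342 0.09779407 0.07574127] [ 3.13939469e+00 -1.29660731e-03  1.39953981e+00] [0.8810439  4.00830344 7.17443614] 24.917810324205927
[0.00100058 0.00131678 0.00874128]
[-1.0, 0.0, -12.0] [0.0, 0.0, 0.0]
[-1.0, 0.0, -12.0] [0.0, 0.0, 0.0]
[-3.0, 0.0, -11.0] [0.0, 0.0, 0.0]
[-4.0, 0.0, -12.0] [0.0, 0.0, 0.0]
[-6.0, 0.0, -11.0] [0.0, 0.0, 0.0]
[-6.0, 0.0, -10.0] [0.0, 0.0, 0.0]
[-7.0, 0.0, -9.0] [0.0, 0.0, 0.0]
[-8.0, 0.0, -9.0] [0.0, 0.0, 0.0]
[-9.0, 0.0, -8.0] [0.0, 0.0, 0.0]
[-10.0, 0.0, -7.0] [0.0, 0.0, 0.0]
[-10.0, 0.0, -6.0] [0.0, 0.0, 0.0]
[-11.0, 0.0, -5.0] [0.0, 0.0, 0.0]
[-12.0, 1.0, -4.0] [0.0, 0.0, 0.0]
[-11.0, -0.0, -2.0] [0.0, 0.0, 0.0]
[-12.0, -0.0, -2.0] [0.0, 0.0, 0.0]
[-12.0, -0.0, -0.0] [0.0, 0.0, 0.0]
[-12.0, -0.0, 1.0] [0.0, 0.0, 0.0]
[-12.0, -0.0, 2.0] [0.0, 0.0, 0.0]
[-12.0, -0.0, 3.0] [0.0, 0.0, 0.0]
[-11.0, -0.0, 5.0] [0.0, 0.0, 0.0]
```

Gripped at 25 mm (roller is 26 mm). I'll swing it along the arc.

drive_tool(series=[[15,-1,0,-12,0,0,0],[15,-1,0,-12,0,0,0],[15,-3,0,-11,0,0,0],[15,-4,0,-12,0,0,0],[15,-6,0,-11,0,0,0]])

```text
time: 3.05
eef_pos: [0.5974, 0.082, 0.1336]
orientation: [3.14, -0.0, 1.4]
contact_force: [3.7, -2.2, -3.9]
opening: 0.294
```

drive_tool(series=[[15,-6,0,-10,0,0,0],[15,-7,0,-9,0,0,0],[15,-8,0,-9,0,0,0],[15,0,0,0,0,0,0]])

```text
time: 3.45
eef_pos: [0.5936, 0.0607, 0.1618]
orientation: [3.14, -0.0, 1.399]
contact_force: [4.8, -0.1, -2.6]
opening: 0.298
```

```bash
python3 - <<'E'
from h import *
save('wrist','w2'); p,d=save('side','s2'); print(read_state()['opening']*85.4)
a=cv2.imread('pics/w2.png'); b=cv2.resize(cv2.imread('pics/s2.png')[130:250,190:350],(512,384))
cv2.imwrite('pics/c2.png',cv2.resize(np.vstack([a,b]),(450,600)))
E
```

```text
25.687830122974283
```

View pics/c2.png

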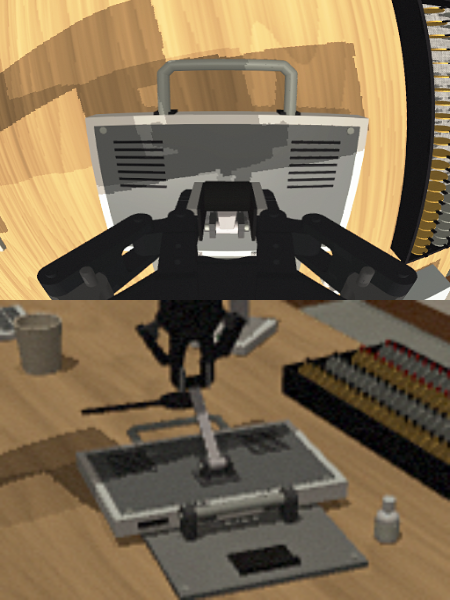

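The foot is held between the fingertips and the leg is about 50° up. Continuing the arc past dead centre.

drive_tool(series=[[15,-9,0,-8,0,0,0],[15,-10,0,-7,0,0,0],[15,-10,0,-6,0,0,0],[15,-11,0,-5,0,0,0],[15,-12,0,-4,0,0,0]])

```text
time: 4.05
eef_pos: [0.5849, 0.0108, 0.1909]
orientation: [3.141, -0.001, 1.4]
contact_force: [4.8, 1.2, 0.8]
opening: 0.297
```

drive_tool(series=[[15,-11,0,-2,0,0,0],[15,-12,0,-2,0,0,0],[15,-12,0,0,0,0,0],[15,-12,0,1,0,0,0],[15,-12,0,2,0,0,0]])

```text
time: 4.55
eef_pos: [0.5745, -0.0485, 0.1922]
orientation: [3.141, -0.0, 1.4]
contact_force: [2.2, -0.6, 5.7]
opening: 0.296
```

drive_tool(series=[[15,-12,0,3,0,0,0],[15,-11,0,5,0,0,0],[15,-10,0,6,0,0,0],[15,-10,0,7,0,0,0],[15,-9,0,8,0,0,0]])

```text
time: 5.05
eef_pos: [0.5653, -0.1011, 0.1635]
orientation: [3.141, 0.002, 1.4]
contact_force: [-0.8, -8.1, 12.4]
opening: 0.295
```

drive_tool(series=[[15,-8,0,9,0,0,0],[15,-4,0,5,0,0,0],[15,0,0,0,0,0,0]])

```text
time: 5.35
eef_pos: [0.5631, -0.1137, 0.1489]
orientation: [3.142, 0.003, 1.4]
contact_force: [-1.4, -10.2, 12.4]
opening: 0.296
```

```bash
python3 - <<'E'
from h import *
s=read_state(); print(s['eef_pos'],s['contact_force'],s['opening']*85.4)
q=s['eef_pos']-H*[1,1,0]; y=q@V; z=s['eef_pos'][2]-.0117; print('foot angle est',np.arctan2(z-.064,y-.08-.001), y,z)
save('wrist','w3'); p,d=save('side','s3')
a=cv2.imread('pics/w3.png'); b=cv2.resize(cv2.imread('pics/s3.png')[130:250,190:350],(512,384))
cv2.imwrite('pics/c3.png',cv2.resize(np.vstack([a,b]),(450,600)))
E
```

```text
[ 0.56307405 -0.11368533  0.14894289] [ -1.36071339 -10.24701794  12.41825258] 25.264486958784087
foot angle est 2.4810968468860373 -0.013275868338994606 0.13724289091346104
```

View pics/c3.png

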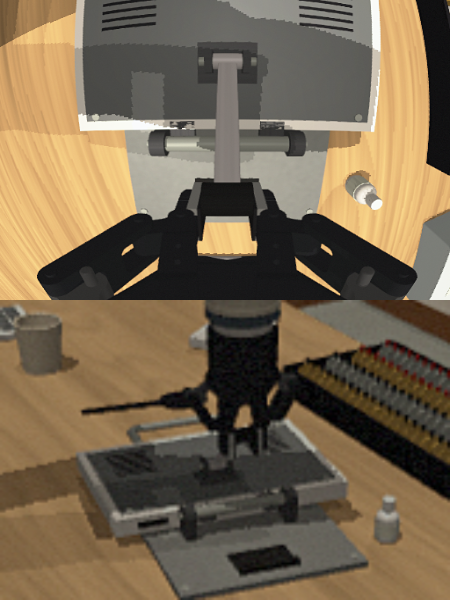

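Leg is well past dead centre (about 2.48). Releasing and rising.

drive_tool(series=[[55,0,0,0,0,0,0],[55,0,0,0,0,0,0],[55,0,0,-10,0,0,0],[55,0,0,-30,0,0,0],[55,0,0,-40,0,0,0]])

```text
time: 5.95
eef_pos: [0.5617, -0.1101, 0.2275]
orientation: [-3.136, -0.0, 1.4]
contact_force: [1.8, 0.2, -0.0]
opening: 0.646
```

```bash
python3 - <<'E'
from h import *
s=read_state(); print(s['eef_pos'])
r=R.from_euler('xyz',s['orientation'])
p,r1=rows(lin(s['eef_pos'],r,S(0,.257,.22),ori(YH),12))
P,d=save('top','t4'); W=pts('top',d)
# foot check: stand-frame points above 75mm near x=0
q=(W-H*[1,1,0]); x=q@X;y=q@V;z=W[...,2]
m=(abs(x)<.02)&(y>-.06)&(y<.23)&(z>.075)&(z<.145)
for a,b,c in sorted(zip(y[m],z[m],x[m]))[:25]: print(round(a,3),round(b,3),round(c,3))
E
```

```text
[ 0.5617373  -0.1100756   0.22753588]
[22.0, 0.0, -2.0] [-0.0, -0.0, -0.13]
[22.0, 3.0, 0.0] [-0.0, -0.0, -0.13]
[22.0, 6.0, 1.0] [-0.0, -0.0, -0.13]
[20.0, 9.0, 1.0] [-0.0, -0.0, -0.13]
[19.0, 11.0, 0.0] [-0.0, -0.0, -0.14]
[18.0, 14.0, 1.0] [-0.0, -0.0, -0.13]
[15.0, 16.0, 0.0] [-0.0, -0.0, -0.13]
[14.0, 18.0, 1.0] [-0.0, -0.0, -0.13]
[11.0, 19.0, 1.0] [-0.0, -0.0, -0.13]
[8.0, 21.0, 0.0] [-0.0, -0.0, -0.13]
[6.0, 21.0, 1.0] [-0.0, -0.01, -0.13]
[3.0, 22.0, 1.0] [-0.0, 0.0, -0.13]
0.003 0.115 -0.008
0.037 0.089 -0.002
0.038 0.093 0.001
0.038 0.087 0.005
0.04 0.097 -0.007
0.04 0.088 -0.002
0.041 0.09 0.001
0.042 0.088 0.004
0.043 0.091 -0.007
0.044 0.095 -0.004
0.044 0.091 -0.0
0.045 0.084 0.004
0.046 0.088 -0.007
0.047 0.088 -0.004
0.048 0.085 -0.0
0.048 0.081 0.004
0.049 0.076 -0.007
0.05 0.084 -0.004
0.051 0.082 -0.001
0.052 0.086 0.002
0.052 0.082 0.006
0.054 0.083 -0.005
0.054 0.081 -0.001
0.055 0.085 0.002
0.056 0.082 0.006
```

Leg slope measures about 30° off the back at y≈40 mm, matching its stop at 150°. On to the handle.

drive_tool(series=[[50,22,0,-2,0,0,-0.13],[50,22,3,0,0,0,-0.13],[50,22,6,1,0,0,-0.13],[50,20,9,1,0,0,-0.13],[50,19,11,0,0,0,-0.14]])

```text
time: 6.5
eef_pos: [0.5831, -0.0005, 0.2284]
orientation: [-3.141, -0.0, 2.066]
contact_force: [0.4, 0.4, 0.4]
opening: 0.589
```

drive_tool(series=[[50,18,14,1,0,0,-0.13],[50,15,16,0,0,0,-0.13],[50,14,18,1,0,0,-0.13],[50,11,19,1,0,0,-0.13],[50,8,21,0,0,0,-0.13]])

```text
time: 7.0
eef_pos: [0.6029, 0.1097, 0.2253]
orientation: [-3.141, -0.001, 2.716]
contact_force: [0.4, 0.2, 0.6]
opening: 0.585
```

drive_tool(series=[[45,6,21,1,0,0,-0.13],[45,3,22,1,0,0,-0.13],[45,0,0,0,0,0,0],[45,0,0,0,0,0,0]])

```text
time: 7.4
eef_pos: [0.6099, 0.1523, 0.2232]
orientation: [-3.141, -0.001, 2.969]
contact_force: [0.1, 0.0, 0.6]
opening: 0.531
```

```bash
python3 - <<'E'
from h import *
s=read_state(); print(s['eef_pos'],s['orientation'],s['opening']*85.4)
rows([(S(0,.257,.12),ori(YH)),(S(0,.257,.04),ori(YH))])
p,d=save('wrist','w5'); c=cams.calibration('wrist'); T=np.array(c['T_tool_cam']); f=192/np.tan(np.radians(c['vertical_fov'])/2)
r=R.from_euler('xyz',s['orientation']); im=cv2.imread('pics/w5.png')
for q in [S(0,.257,.038),S(.05,.257,.038),S(-.05,.257,.038),S(-.104*0,-.024,.124)]:
    t=r.inv().apply(q-s['eef_pos']); k=T[:3,:3].T@(t-T[:3,3]); th=np.arctan2(np.hypot(k[0],k[1]),k[2]); ph=np.arctan2(k[1],k[0])
    cv2.drawMarker(im,(int(round(c['cx']+f*th*np.cos(ph))),int(round(c['cy']+f*th*np.sin(ph)))),(0,0,255),0,8)
cv2.imwrite('pics/w5m.png',im)
E
```

```text
[0.60994112 0.1522664  0.22321429] [-3.14093680e+00 -8.24377565e-04  2.96895364e+00] 45.306827837535735
[1.0, 0.0, 100.0] [-0.0, -0.0, -0.0]
[-0.0, 0.0, 80.0] [-0.0, -0.0, -0.0]
```

View pics/w5m.png

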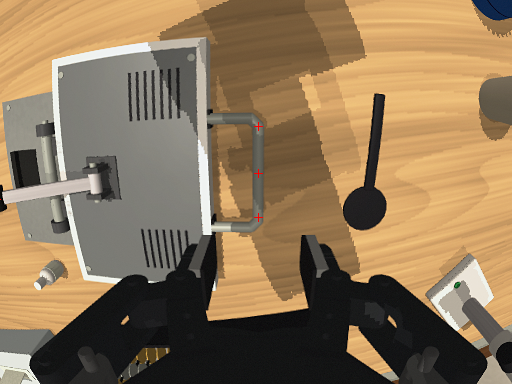

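The leg lies over toward the left, and the bar markers (258,172) sit on the bar. I'll descend and grip.

drive_tool(series=[[45,1,0,45,0,0,0],[45,0,0,45,0,0,0],[45,0,0,45,0,0,0],[45,0,0,30,0,0,0],[45,0,0,13,0,0,0]])

```text
time: 7.95
eef_pos: [0.6074, 0.1507, 0.0423]
orientation: [-3.139, -0.005, 2.967]
contact_force: [-0.0, -0.6, -0.5]
opening: 0.526
```

drive_tool(series=[[45,0,0,0,0,0,0],[5,0,0,0,0,0,0],[5,0,0,0,0,0,0],[5,0,0,0,0,0,0],[5,0,0,0,0,0,0]], newtons=40)

```text
time: 8.45
eef_pos: [0.6108, 0.1518, 0.0475]
orientation: [3.141, 0.003, 2.97]
contact_force: [-0.2, -6.3, 6.3]
opening: 0.117
```

drive_tool(series=[[5,0,0,0,0,0,0],[5,0,0,0,0,0,0]])

```text
time: 8.65
eef_pos: [0.6108, 0.1518, 0.0475]
orientation: [3.141, 0.003, 2.97]
contact_force: [0.0, -5.7, 7.1]
opening: 0.122
```

```bash
python3 - <<'E'
from h import *
s=read_state(); print(s['eef_pos'],s['orientation'],s['contact_force'],s['opening']*85.4)
r=R.from_euler('xyz',s['orientation']); g=s['eef_pos']+.003*r.as_matrix()[:,2]
b=S(0,.257,.038); o=r.inv().apply(g-b); print('offset tool',o)
# raise; tool tilts by up to 0.8 rad with screen (half the turn)
rad=np.hypot(.257,.006); a0=np.arctan2(-.006,.257); n=25
way=[]
for k in range(1,n+1):
    th=1.57*k/n; r2=R.from_rotvec(.5*th*X)*r
    way.append((S(0,rad*np.cos(a0+th),.044+rad*np.sin(a0+th))+r2.apply(o),r2))
p,q=rows(way); print(p)
E
```

```text
[0.61076746 0.15179274 0.04747195] [3.14125003e+00 3.03207560e-03 2.96991561e+00] [ 0.00984688 -5.74861835  7.08884995] 10.418386410091962
offset tool [-0.00194754 -0.00056081 -0.00646628]
[-0.0, -0.0, -16.0] [-0.03, 0.0, 0.0]
[-0.0, -1.0, -16.0] [-0.03, 0.0, 0.0]
[-0.0, -2.0, -16.0] [-0.03, 0.0, 0.0]
[-0.0, -2.0, -16.0] [-0.04, 0.0, 0.0]
[-0.0, -2.0, -16.0] [-0.03, 0.0, 0.0]
[-0.0, -3.0, -16.0] [-0.03, 0.0, 0.0]
[-0.0, -3.0, -16.0] [-0.03, 0.0, 0.0]
[-0.0, -4.0, -16.0] [-0.03, 0.0, 0.0]
[-1.0, -5.0, -15.0] [-0.03, 0.0, 0.0]
[0.0, -5.0, -16.0] [-0.03, 0.0, 0.0]
[0.0, -5.0, -15.0] [-0.04, 0.0, 0.0]
[0.0, -6.0, -15.0] [-0.03, 0.0, 0.0]
[0.0, -6.0, -15.0] [-0.03, 0.0, 0.0]
[0.0, -7.0, -15.0] [-0.03, 0.0, 0.0]
[0.0, -7.0, -14.0] [-0.03, 0.0, 0.0]
[-0.0, -8.0, -15.0] [-0.03, 0.0, 0.0]
[-0.0, -8.0, -14.0] [-0.03, 0.0, 0.0]
[-0.0, -9.0, -14.0] [-0.04, 0.0, 0.0]
[-0.0, -9.0, -13.0] [-0.03, 0.0, 0.0]
[-0.0, -10.0, -14.0] [-0.03, 0.0, 0.0]
[-0.0, -9.0, -12.0] [-0.03, 0.0, 0.0]
[-0.0, -11.0, -13.0] [-0.03, 0.0, 0.0]
[-1.0, -10.0, -12.0] [-0.03, 0.0, 0.0]
[0.0, -11.0, -12.0] [-0.03, 0.0, 0.0]
[0.0, -12.0, -12.0] [-0.04, 0.0, 0.0]
[ 0.56799563 -0.10199504  0.30711444]
```

```bash
python3 - <<'E'
from h import *
s=read_state(); r=R.from_euler('xyz',s['orientation']); g=s['eef_pos']+.003*r.as_matrix()[:,2]
o=g-S(0,.257,.038); rad=np.hypot(.257,.006); a0=np.arctan2(-.006,.257)
way=[(S(0,rad*np.cos(a0+th),.044+rad*np.sin(a0+th))+o,r) for th in np.linspace(0,1.57,26)[1:]]
print(rows(way)[0])
E
```

```text
[-0.0, -0.0, -16.0] [0.0, 0.0, 0.0]
[-0.0, -1.0, -16.0] [0.0, 0.0, 0.0]
[-0.0, -2.0, -16.0] [0.0, 0.0, 0.0]
[-0.0, -4.0, -16.0] [0.0, 0.0, 0.0]
[-0.0, -4.0, -16.0] [0.0, 0.0, 0.0]
[-0.0, -5.0, -15.0] [0.0, 0.0, 0.0]
[-0.0, -6.0, -15.0] [0.0, 0.0, 0.0]
[-0.0, -7.0, -15.0] [0.0, 0.0, 0.0]
[-1.0, -8.0, -14.0] [0.0, 0.0, 0.0]
[0.0, -8.0, -13.0] [0.0, 0.0, 0.0]
[0.0, -10.0, -13.0] [0.0, 0.0, 0.0]
[0.0, -10.0, -13.0] [0.0, 0.0, 0.0]
[0.0, -12.0, -11.0] [0.0, 0.0, 0.0]
[0.0, -11.0, -11.0] [0.0, 0.0, 0.0]
[0.0, -13.0, -10.0] [0.0, 0.0, 0.0]
[-0.0, -13.0, -10.0] [0.0, 0.0, 0.0]
[-0.0, -14.0, -8.0] [0.0, 0.0, 0.0]
[-0.0, -14.0, -8.0] [0.0, 0.0, 0.0]
[-0.0, -15.0, -7.0] [0.0, 0.0, 0.0]
[-0.0, -15.0, -6.0] [0.0, 0.0, 0.0]
[-0.0, -15.0, -4.0] [0.0, 0.0, 0.0]
[-0.0, -16.0, -4.0] [0.0, 0.0, 0.0]
[-1.0, -16.0, -3.0] [0.0, 0.0, 0.0]
[0.0, -16.0, -2.0] [0.0, 0.0, 0.0]
[0.0, -16.0, -1.0] [0.0, 0.0, 0.0]
[ 0.56905763 -0.09581173  0.31039079]
```

drive_tool(series=[[5,0,0,-16,0,0,0],[5,0,-1,-16,0,0,0],[5,0,-2,-16,0,0,0],[5,0,-4,-16,0,0,0],[5,0,-4,-16,0,0,0]])

```text
time: 9.15
eef_pos: [0.6089, 0.1417, 0.1272]
orientation: [3.14, 0.003, 2.97]
contact_force: [5.6, -1.8, -4.3]
opening: 0.121
```

drive_tool(series=[[5,0,-5,-15,0,0,0],[5,0,-6,-15,0,0,0],[5,0,-7,-15,0,0,0],[5,0,-8,-14,0,0,0],[5,0,-8,-13,0,0,0]])

```text
time: 9.65
eef_pos: [0.6031, 0.109, 0.1998]
orientation: [3.138, 0.004, 2.969]
contact_force: [5.4, 4.8, -0.7]
opening: 0.119
```

```bash
python3 - <<'E'
from h import *
s=read_state(); q=s['eef_pos']-[0,0,.003]-H; print('bar y,z rel hinge',q@V,q[2],'r',np.hypot(q@V,q[2]),'x',q@X,s['contact_force'],s['ft_torque'],s['opening']*85.4)
save('side','s6'); b=cv2.resize(cv2.imread('pics/s6.png')[100:250,180:380],(640,480)); cv2.imwrite('pics/c6.png',b)
E
```

```text
bar y,z rel hinge 0.2129473685539035 0.15282316274503632 r 0.26210971146721723 x 0.0015056827582877357 [ 5.40570299  4.78437528 -0.69438866] [ 0.89673533 -0.85690894 -0.03672711] 10.190725588735235
```

View pics/c6.png

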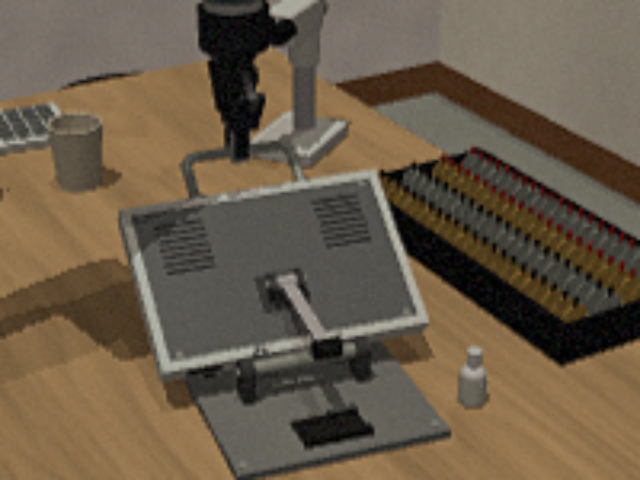

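The screen is rising with the leg over (foot at (327,345)), the bar is held, and forces are low. Continuing.

drive_tool(series=[[5,0,-10,-13,0,0,0],[5,0,-10,-13,0,0,0],[5,0,-12,-11,0,0,0],[5,0,-11,-11,0,0,0],[5,0,-13,-10,0,0,0]])

```text
time: 10.2
eef_pos: [0.5939, 0.0563, 0.2593]
orientation: [3.133, 0.005, 2.969]
contact_force: [0.9, 16.6, 15.9]
opening: 0.121
```

drive_tool(series=[[5,0,-13,-10,0,0,0],[5,0,-14,-8,0,0,0],[5,0,-14,-8,0,0,0],[5,0,-15,-7,0,0,0],[5,0,-15,-6,0,0,0]])

```text
time: 10.7
eef_pos: [0.5813, -0.0154, 0.2985]
orientation: [3.137, 0.005, 2.97]
contact_force: [-0.7, 8.2, 12.2]
opening: 0.117
```

```bash
python3 - <<'E'
from h import *
s=read_state(); q=s['eef_pos']-[0,0,.003]-H; print('bar y,z rel hinge',q@V,q[2],'r',np.hypot(q@V,q[2]),'x',q@X,s['contact_force'],s['ft_torque'],s['opening']*85.4)
E
```

```text
bar y,z rel hinge 0.08671638302300136 0.25151845845100324 r 0.2660474882913968 x 0.000859866538561464 [-0.70985806  8.22551225 12.23578333] [ 1.55585818  0.04460292 -0.04817597] 9.974209742599514
```

drive_tool(series=[[5,0,-15,-4,0,0,0],[5,0,-16,-4,0,0,0],[5,0,-12,-2,0,0,0],[5,0,-10,-2,0,0,0],[5,0,-8,-1,0,0,0]])

```text
time: 11.2
eef_pos: [0.5704, -0.0772, 0.3111]
orientation: [3.14, 0.004, 2.97]
contact_force: [-1.8, 2.5, 16.1]
opening: 0.12
```

drive_tool(series=[[5,0,-6,-1,0,0,0],[5,0,-5,0,0,0,0],[5,0,0,0,0,0,0],[5,0,0,0,0,0,0]])

```text
time: 11.6
eef_pos: [0.5685, -0.0881, 0.3116]
orientation: [3.141, 0.004, 2.97]
contact_force: [-1.5, 2.6, 14.8]
opening: 0.118
```

```bash
cat > ck.py <<'E'
from h import *
import sys
s=read_state(); q=s['eef_pos']-[0,0,.003]-H; print('bar y,z rel hinge',q@V,q[2],'r',np.hypot(q@V,q[2]),'x',q@X,'Fy',s['contact_force']@V,s['contact_force'],s['ft_torque'],s['opening']*85.4)
p,d=save('side','s'+sys.argv[1]); W=pts('side',d); Q=W-H*[1,1,0]; x=Q@X;y=Q@V;z=W[...,2]
m=(abs(x)<.14)&(y>-.06)&(y<.15)&(z>.09)&(z<.235)&((abs(x)>.04))
print(m.sum()); A=np.c_[z[m],np.ones(m.sum())]
k=np.linalg.lstsq(A,y[m],rcond=None)[0]; res=abs(A@k-y[m]); g=res<.006; k=np.linalg.lstsq(A[g],y[m][g],rcond=None)[0]; print('back plane tilt deg fwd of upright',np.degrees(np.arctan(k[0])),'y at z=.15',k[0]*.15+k[1],g.sum())
b=cv2.resize(cv2.imread(f'pics/s{sys.argv[1]}.png')[60:250,150:400],(780,593)); cv2.imwrite(f'pics/c{sys.argv[1]}.png',b)
E
python3 ck.py 7
```

```text
bar y,z rel hinge 0.012882935187455024 0.264582440915769 r 0.2648959004212609 x 0.0004230918265993505 Fy 2.2826239722498176 [-1.48979899  2.56853056 14.77194481] [ 0.41540001  0.30208772 -0.08623931] 10.043945154513803
2488
back plane tilt deg fwd of upright 1.6988487589591617 y at z=.15 -0.0008025846087129579 2452
```

View pics/c7.png

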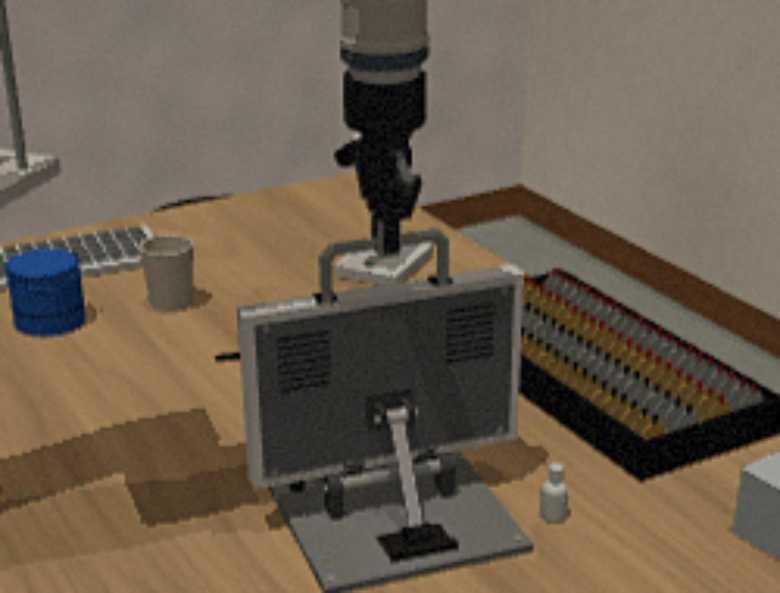

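Nearly upright (about 1.7° short). The foot is down at the ridge. I'll ease the downward load and move the last few mm until I feel the stop.

drive_tool(series=[[5,0,-3,-1,0,0,0],[5,0,-3,-1,0,0,0],[5,0,0,0,0,0,0],[5,0,0,0,0,0,0]])

```text
time: 12.05
eef_pos: [0.5674, -0.0941, 0.3119]
orientation: [3.141, 0.003, 2.97]
contact_force: [1.5, 0.7, 8.2]
opening: 0.122
```

drive_tool(series=[[5,0,-2,0,0,0,0],[5,0,-2,0,0,0,0],[5,0,0,0,0,0,0],[5,0,0,0,0,0,0]])

```text
time: 12.45
eef_pos: [0.5669, -0.0969, 0.312]
orientation: [3.139, 0.003, 2.97]
contact_force: [2.3, 5.9, 8.8]
opening: 0.122
```

```bash
python3 ck.py 8
```

```text
bar y,z rel hinge 0.003879417703114053 0.2649925535875108 r 0.26502094886733957 x 0.00032906835940210114 Fy 6.191204418770367 [2.29266432 5.89000292 8.82225777] [ 1.2308303  -0.46660734 -0.08300255] 10.446522067301329
2452
back plane tilt deg fwd of upright -0.06204800349634081 y at z=.15 -0.004712044323947906 2419
```

drive_tool(series=[[5,0,-1,0,0,0,0],[5,0,0,0,0,0,0],[5,0,0,0,0,0,0],[5,0,0,0,0,0,0]])

```text
time: 12.9
eef_pos: [0.5668, -0.0974, 0.312]
orientation: [3.138, 0.003, 2.97]
contact_force: [2.7, 7.6, 8.4]
opening: 0.117
```

```bash
python3 ck.py 9; python3 - <<'E'
import cv2,numpy as np
from h import *
a=cv2.imread('pics/side0.png').astype(int);b=cv2.imread('pics/s9.png').astype(int)
c=cv2.resize(cv2.imread('pics/s9.png')[120:250,200:340],(640,594));cv2.imwrite('pics/c9z.png',c)
save('top','t9');t0=cv2.imread('pics/top0.png').astype(int);t=cv2.imread('pics/t9.png').astype(int)
for n,(y,x,h) in dict(jar=(237,103,20),cup=(189,112,14),occl=(172,180,24),drops=(156,309,7),pen=(207,334,16),eye=(232,413,18),mag=(172,398,26)).items():
    print(n,abs(t-t0)[y-h:y+h,x-h:x+h].mean().round(1))
E
```

```text
bar y,z rel hinge 0.0033937691569047124 0.2649848101204977 r 0.2650065419262071 x 0.0003505657566282282 Fy 7.927437296881036 [2.65999585 7.58862156 8.44046893] [ 1.49937701 -0.51121782 -0.05015894] 9.970076763239007
2465
back plane tilt deg fwd of upright -0.33992338782253617 y at z=.15 -0.004769580568087369 2424
jar 29.1
cup 1.6
occl 1.6
drops 27.8
pen 26.6
eye 1.6
mag 1.6
```

View pics/c9z.png

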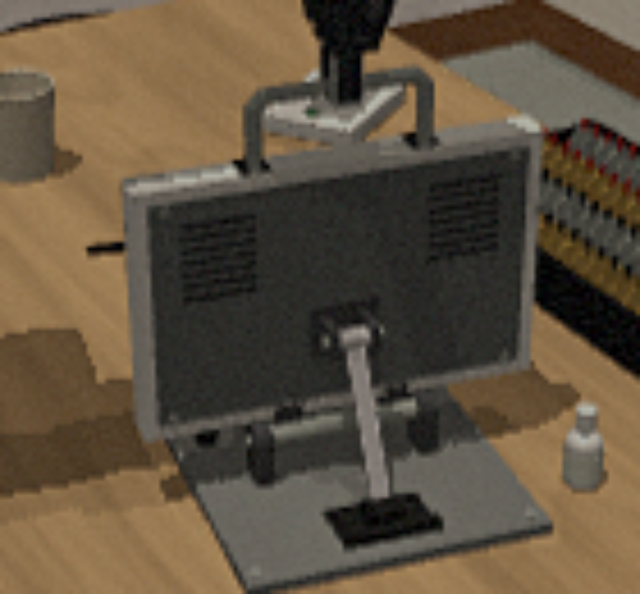

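It stands upright with the foot on the plate against the ridge and the handle gripped. The top-view differences at the jar, drops and pen are probably arm or shadow, so I'll check those in the side view and hand in.

```bash
python3 - <<'E'
from h import *
a=cv2.imread('pics/side0.png').astype(int);b=cv2.imread('pics/s9.png').astype(int)
ok=True
for n,(y,x,h) in dict(jar=(154,165,11),drops=(217,328,8),pen=(257,295,16)).items():
    p=cv2.matchTemplate(b[y-h-6:y+h+6,x-h-6:x+h+6].astype(np.uint8),a[y-h:y+h,x-h:x+h].astype(np.uint8),cv2.TM_CCOEFF_NORMED)
    l=cv2.minMaxLoc(p); print(n,round(l[1],3),l[3]); ok&=l[3]==(6,6)
s=read_state();print(ok,s['opening'],s['contact_force'])
if ok: print(arm.job_done())
E
```

```text
jar 0.769 (6, 6)
drops 0.951 (6, 6)
pen 0.992 (6, 6)
True 0.12110314136733082 [2.75442981 7.6205129  9.4742698 ]
the job is handed in; nothing more can be done
None
```

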